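# Load two slide cassettes into a spring-loaded magazine

### The job

Load both slide cassettes lying on the bench into the spring-loaded magazine, one at a time: set each flat between the two end channels and press it straight down past the two spring lips until they snap back over it, so that the two end up stacked and held under the lips. The magazine is full with two and comes to a hard stop just past the second snap, so feel for it and do not force it, and leave the dish, the bottle and the timer where they stand.

Things in the scene. Friction and masses are not known exactly. Their poses are not given: they have to be found in the camera images.
- holder_1: slide cassette, a flat white plastic block 76 x 28 x 16 mm (x, y, z) with a window on its top face, lying flat on the bench; 0.03 to 0.06 kg. Origin: centre of its underside; x along its length, z up. It may go in either way round (half turn about z). Grip it across the 28 mm width at mid-length.
- holder_2: second slide cassette, the same as holder_1
- magazine: cassette magazine fixed to the bench: base plate 136 x 58 x 10 mm with a tower of two upright end channels. Origin: centre of its underside; x along plate and loaded cassette, z up. The tower's height is set by hand 0 to 20 mm up and NOT measured: add this unknown to every height given. Both long sides (+y, -y) are open down to the plate, so fingers holding a cassette can go down with it.
- mouth (a point): mouth of the magazine: centre of the channels' tops (tower at its lowest), 92 mm above the bench; 8 mm flared lead-ins stand above it. Channels leave 1.5 mm clearance round a cassette. Their flanges lie 32 to 43 mm from the centre in x, 19 mm out in y (flares 22 mm); lip housings end at 61 mm in x. A cassette set in rests on the two lips' sloping tops, its underside about 14 mm below this point.
- lips (a point): centre between the undersides of the two spring lips (tower at its lowest), 70 mm above the bench. Pressing a cassette down past them takes 5 to 13 N over 24 mm; once its top is below this level (underside 16 mm below it) they snap over it and hold it up against them. At rest the sprung black follower's top is 8 mm above this point. The first cassette meets the hard stop 18 mm past its snap.
- full_stop (a point): where the second (upper) cassette's underside is when the magazine comes to its hard stop (tower at its lowest): 51.5 mm above the bench, 2.5 mm past its snap. The second is pressed onto the first and takes both down; at the stop the force rises steeply, and over 35 N is forcing it. Released, the two spring back up 2.5 mm against the lips, pushed by about 6 N.
- petri_dish: glass dish, 70 mm across, 16 mm high, bystander; origin at the centre of its underside
- spare_bottle: white capped sample bottle, 48 mm across, 112 mm high, bystander; origin at the centre of its underside
- lab_timer: bench timer, 58 x 66 x 20 mm, bystander; origin at the centre of its underside

How it is judged (in metres and radians):
On the way, in this order (a step that is already met when the one before it is completed fails the run):
1. one cassette, alone, is held under the lips ((((z of holder_1 in the frame of magazine between 0.034 and 0.076 m and horizontal distance between holder_1 and magazine below 0.006 m and angle between holder_1's own z axis and vertical below 0.06 rad and angle between the x axis of holder_1 and the x axis of magazine, either way round below 0.12 rad) and horizontal distance between holder_2 and magazine above 0.06 m) or ((z of holder_2 in the frame of magazine between 0.034 and 0.076 m and horizontal distance between holder_2 and magazine below 0.006 m and angle between holder_2's own z axis and vertical below 0.06 rad and angle between the x axis of holder_2 and the x axis of magazine, either way round below 0.12 rad) and horizontal distance between holder_1 and magazine above 0.06 m))), for 0.2 s.
2. both cassettes are held under the lips (z of holder_1 in the frame of magazine between 0.034 and 0.076 m and horizontal distance between each of holder_1, holder_2 and magazine below 0.006 m and angle between each of holder_1, holder_2's own z axis and vertical below 0.06 rad and angle between the x axis of each of holder_1, holder_2 and the x axis of magazine, either way round below 0.12 rad and z of holder_2 in the frame of magazine between 0.034 and 0.076 m), for 0.2 s.
At the end, for the whole second after the job is handed in: both cassettes lie stacked in the magazine under its lips, at rest: each cassette's underside 34 to 76 mm above the magazine's origin, within 6 mm of its centre line, flat to 0.06 rad and in line with the magazine to 0.12 rad (all of step 2 and linear speed of each of holder_1, holder_2 below 0.01 m/s); the robot touches nothing.
It fails at once if holder_1 is forced against the magazine (more than 35 N) (contact force between holder_1 and magazine above 35 N).
It fails at once if holder_2 is forced against the magazine (more than 35 N) (contact force between holder_2 and magazine above 35 N).
It fails at once if the petri dish is displaced by more than 15 mm (distance of petri_dish from where it was at the start of the episode above 0.015 m).
It fails at once if the spare bottle is displaced by more than 15 mm (distance of spare_bottle from where it was at the start of the episode above 0.015 m).
It fails at once if the lab timer is displaced by more than 15 mm (distance of lab_timer from where it was at the start of the episode above 0.015 m).
It also fails if it takes over 64 s, if anything falls off the work surface, if the arm or the gripper's body presses on something with over 40 N, if the wrist force passes 120 N, or if a joint passes its speed limit or range.

### The arm

A 6-joint arm with a two-finger parallel gripper is mounted at the origin on a cart in front of the work surface, level with it; the furniture and walls round the work are solid. World frame = base frame: x ahead of the robot, y to its left, z up, the work surface at z = 0. Lengths are in mm, angles in rad, forces in N, time in s.
With the tool pointing down it reaches from about 350 to 975 mm from the base axis. Payload 17.4 kg.
Tool frame: the origin (TCP) lies at the very end of the fingers, on their centre line; the grasp point (between the pads) lies hold_point_z behind it (hold_point_z is the distance from the TCP to the grasp point, in mm); z points along the fingers, y is the line along which they close (so a half turn about z gives the same grasp; the last joint's range is limited). The gripper opens to 85 mm and grips with 20 to 120 N. Pads are 22 mm wide; open, the fingers measure 114 mm over their backs; the gripper's body (76 mm by 85 mm) begins 54 mm behind the grasp point. The pads swing forward as they close: fully open they stand 13 mm farther back than shut.
Start: joints at [-1.304, 0.116, 1.442, -0, 1.584, -0.038], TCP at [202.56, -643.896, 231.303] pointing down, gripper open.
Joint ranges: [-2.83, 2.83], [-0.83, 2.19], [0.07, 2.5], [-1.14, 4.28], [0.01, 3], [-2.97, 2.97]. Speed limits (rad/s): [1.89, 1.89, 2.22, 3.14, 3.14, 3.14].

### API

Orientations are given as a unit quaternion [w, x, y, z].
In Python, from cell import * gives the robot as it stands. The module is installed in compiled form; this text tells all that it offers.
- The arm moves only by the shell command python3 -m pendant 'ROWS' [OPENING] [FORCE]. ROWS is JSON, a list of rows, each a list of 2 entries, a list of its own where there are three numbers: the shift along the tool's x, y, z in units of 0.1 m (1.0 is 0.1 m), then the turn, a rotation vector about the tool's x, y, z in units of 360 degrees (1.0 is 360 degrees). A call has 1 to 10 rows; each row is the pose to reach, as a shift and turn from the pose commanded when the call began, along the tool's axes at that moment, turning the shorter way round; what a row does not reach only later rows make up. A row lasts 1/10 s, in which the tool goes at most 50 mm and 8.59 degrees, less where a joint would pass 70% of its speed; a pose out of reach is approached as far as the arm can. A call with a number of a shift or a turn outside -1 to 1 is refused whole. A call with a gripper value outside its range is refused whole. OPENING is the gripper's target within -1 to 1 (fully open at 1, half-way at 0, shut at -1), set as the call begins (- or left out, the last holds). The fingers move at their own pace and stop on an object; FORCE is the grip in N (left out, the last holds). Time passes only in rows, so rows that repeat a pose let the fingers close. It gives the time, the measured TCP pose, the force, the opening and the grip force at its end, in the units of the state.
- sense(): the state, without advancing time (a new reading comes with each control period).
- capture(name): name is "side" or "top"; returns the picture (420x560x3 uint8, blue, green, red); there is no depth.
- get_calibration(name): a dict with "fx", "fy", "cx", "cy" (pixels), "distortion" ([k1, k2, p1, p2, k3] as OpenCV has them; the pictures are not rectified), "rvec" (rotation vector, rad) and "tvec" (3), from world to camera coordinates, as OpenCV has them. Camera axes: x right, y down, z forward; pixel columns grow to the right and rows downward; lengths in mm; the calibration is good to about 2 mm. A picture is of the moment at which its call begins. get_calibration takes no time and is no camera call.
- job_done(): hands the job in; it is judged then, once.
The state is a dict: "time": time; "qpos": joint angles; "dq": joint speeds; "joint_torque": joint torques, N m; "tcp_pos": TCP position; "ee_rot": TCP orientation; "ft_force": force on the tool from outside, world axes, zero at the start; "torque": the same for the moment, N m; "grip_width": opening from 0.0 (shut) to 1.0 (fully open); "grip_force": force on a finger pad.
Only numpy, scipy, OpenCV 4.12 (cv2) and the standard library are available. Lean on these libraries where they do the work, as an engineer would, in place of code of your own. Each camera call takes 0.05 s, during which the arm holds its last target. There are 200 camera calls.

## Working session

There is one attempt and no reset: what is moved stays moved. The work goes in short steps, Python scripts to look and compute and a shell command to move; the robot and the scene stay as the last step left them, time stands still between calls to the robot, and variables do not carry over. Pictures are saved under pics/ and viewed, at most 10 in all, crops included, and the job is handed in when it is done.

```bash
mkdir -p pics; python3 - <<'E'
from cell import *
import cv2
for n in("side","top"):
    cv2.imwrite(f"pics/{n}0.png",capture(n)); c=get_calibration(n); print(n,c)
s=sense();print(s)
E
```

```text
side {'fx': 403.5199075152387, 'fy': 403.5199075152387, 'cx': 280.5152729895904, 'cy': 202.89567222850343, 'distortion': array([-0.06577372,  0.        ,  0.        ,  0.        ,  0.        ]), 'rvec': array([ 1.06485569,  2.12893782, -1.23669017]), 'tvec': array([ 449.3732887 ,  -78.76743241, 1148.15705818])}
top {'fx': 432.42989921793014, 'fy': 432.42989921793014, 'cx': 280.0751331485533, 'cy': 205.99740175248937, 'distortion': array([-0.11264976,  0.        ,  0.        ,  0.        ,  0.        ]), 'rvec': array([ 2.13320499, -2.12427318,  0.18365464]), 'tvec': array([-185.19724621,  505.05605165,  907.68699373])}
{'time': 0.1, 'qpos': array([-1.30381576e+00,  1.16451084e-01,  1.44222787e+00, -2.06237305e-05,
        1.58403575e+00, -3.77711782e-02]), 'dq': array([ 0.00023775, -0.00202941, -0.00225001, -0.00103999,  0.00146868,
       -0.0004812 ]), 'joint_torque': array([ 2.48684955e-04, -7.33667636e+01, -6.33787537e+01, -3.46250499e-05,
        5.37508575e-03,  7.26459029e-05]), 'tcp_pos': array([ 202.49199332, -643.71139606,  230.60893843]), 'ee_rot': array([-5.56167682e-04,  9.88413106e-01,  1.51786748e-01, -7.43990794e-05]), 'ft_force': array([ 0.3993597 ,  0.40688628, -0.41263444]), 'torque': array([ 0.01095579, -0.01491589, -0.03721302]), 'grip_force': 0.0, 'grip_width': 1.002603353215333}
```

View pics/top0.png

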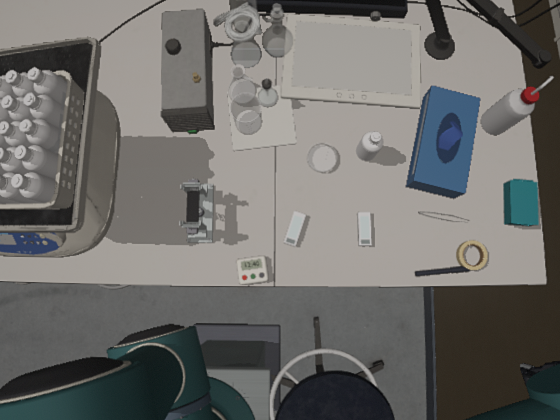

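View pics/side0.png

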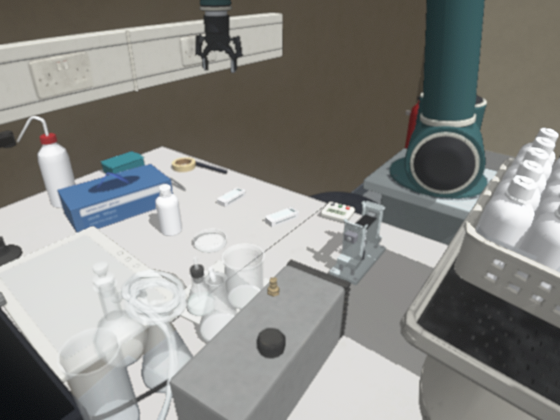

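Top view: cassettes at about (296,228) and (365,229), the magazine at (197,211) with its length roughly along the image vertical, timer at (253,269). Side view: cassettes at (231,197) and (282,216), magazine at (362,235).

```bash
cat > h.py <<'E'
from cell import *
import cv2, numpy as np
from scipy.spatial.transform import Rotation as R
def ray(n,uv):
    c=get_calibration(n);K=np.array([[c['fx'],0,c['cx']],[0,c['fy'],c['cy']],[0,0,1]])
    p=cv2.undistortPoints(np.array(uv,float).reshape(-1,1,2),K,c['distortion']).reshape(-1,2)
    M=cv2.Rodrigues(c['rvec'])[0];o=-M.T@c['tvec']
    return o,np.c_[p,np.ones(len(p))]@M
def plane(n,uv,z):
    o,d=ray(n,uv); return o+d*((z-o[2])/d[:,2])[:,None]
def proj(n,P):
    c=get_calibration(n);K=np.array([[c['fx'],0,c['cx']],[0,c['fy'],c['cy']],[0,0,1]])
    return cv2.projectPoints(np.array(P,float).reshape(-1,1,3),c['rvec'],c['tvec'],K,c['distortion'])[0].reshape(-1,2)
def cassettes(img,boxes,thr=185):
    out=[]
    for x0,y0,x1,y1 in boxes:
        m=(img[y0:y1,x0:x1].min(2)>thr).astype(np.uint8)
        cs,_=cv2.findContours(m,cv2.RETR_EXTERNAL,cv2.CHAIN_APPROX_NONE)
        c=max(cs,key=cv2.contourArea)+[x0,y0]
        r=cv2.minAreaRect(plane('top',c.reshape(-1,2),16)[:,:2].astype(np.float32)); out.append(r)
    return out
E
python3 - <<'E'
from h import *
t=cv2.imread('pics/top0.png');s=cv2.imread('pics/side0.png')
for th in(215,225,235): print(th,cassettes(t,[(278,205,315,252),(350,205,382,252)],th))
a=cv2.resize(t[170:290,150:390],(800,400),interpolation=cv2.INTER_CUBIC)
b=cv2.resize(s[180:290,200:400],(800,440),interpolation=cv2.INTER_CUBIC)[:, :]
cv2.imwrite('pics/a.png',cv2.resize(t[172:250,170:250],(600,585),interpolation=cv2.INTER_CUBIC))
cv2.imwrite('pics/b.png',cv2.resize(s[190:290,310:400],(540,600),interpolation=cv2.INTER_CUBIC))
print(t[229,365],t[205,330],t[215,296])
E
```

```text
Traceback (most recent call last):
  File "h.py", line 19, in cassettes
    c=max(cs,key=cv2.contourArea)+[x0,y0]
      ~~~^^^^^^^^^^^^^^^^^^^^^^^^
ValueError: max() iterable argument is empty
```

```bash
python3 - <<'E'
from h import *
t=cv2.imread('pics/top0.png');s=cv2.imread('pics/side0.png')
print(t[229,355:376].min(1),t[215,288:306].min(1),t[205:255,365].min(1))
a=t[172:250,170:250]
cv2.imwrite('pics/a.png',cv2.resize(a,(600,585),interpolation=cv2.INTER_CUBIC))
cv2.imwrite('pics/b.png',cv2.resize(s[190:290,310:400],(540,600),interpolation=cv2.INTER_CUBIC))
E
```

```text
[158 157 136 132 178 187 180 179 179 179 179 179 179 180 187 190 127 108
 109 114 158] [157 156 155 156 168 183 186 185 185 185 186 186 186 187 187 188 189 165] [157 156 156 156 156 155 158 176 187 186 185 183 177 178 178 178 178 178
 179 179 179 179 178 179 179 179 179 179 179 179 179 179 180 187 161 128
 120 119 139 180 132 135 157 158 156 155 156 156 157 156]
```

View pics/a.png

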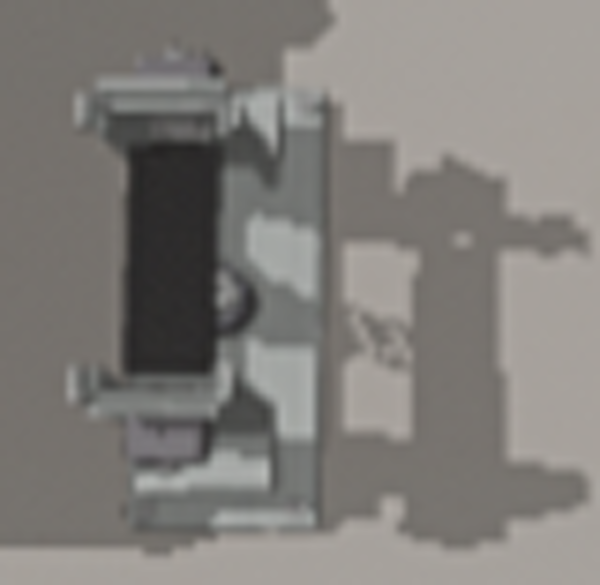

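View pics/b.png

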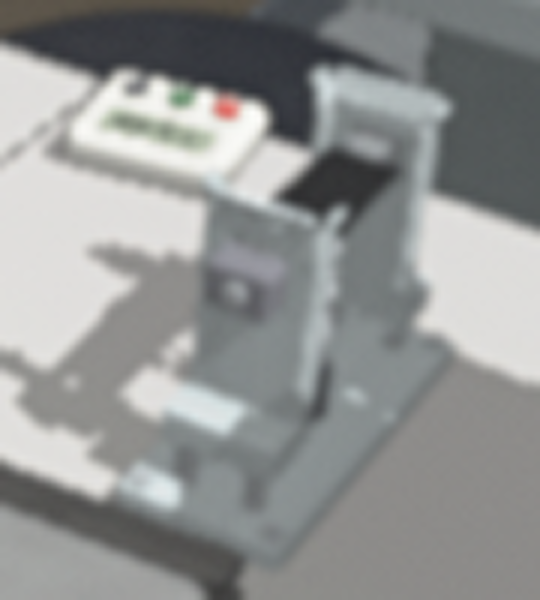

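Crops: in the top view the plate's right corners are at about (213.7,185.3) and (212.7,242.3) and the black follower is centred at about (193,206). In the side view, plate corners are at (356,283), (385,248) and (329,272), and flare tops at (345,221)–(366,226) near and (362,202)–(385,208) far.

```bash
python3 - <<'E'
from h import *
t=cv2.imread('pics/top0.png')
for th in(168,172): print(th,cassettes(t,[(278,205,315,240+6),(350,205,382,240)],th))
T=lambda u,v:(170+u/7.5-.4,172+v/7.5-.4)
S=lambda u,v:(310+u/6-.4,190+v/6-.4)
print('plate top',plane('top',[T(328,97),T(320,527),T(135,527)],10).round(1))
print('plate side',plane('side',[S(275,560),S(450,347),S(115,492)],10).round(1))
f=[T(132,143),T(222,145),T(212,373),T(125,370)]
for h in(0,10,20):
  print(h,'foll',plane('top',f,78+h)[:,:2].mean(0).round(1),
   'flT',plane('top',[T(78,100),T(228,85),T(70,385),T(225,375)],100+h)[:,:2].round(1).tolist(),
   'flS',plane('side',[S(210,182),S(347,212),S(312,70),S(450,105)],100+h)[:,:2].round(1).tolist())
E
```

```text
168 [((461.55755615234375, -215.53082275390625), (27.059724807739258, 73.15755462646484), 72.96282958984375), ((466.95855712890625, -373.14453125), (61.49244689941406, 27.096912384033203), 0.19580118358135223)]
172 [((461.71771240234375, -215.5689239501953), (25.548627853393555, 72.40354919433594), 71.7728042602539), ((466.95855712890625, -373.14453125), (61.49244689941406, 27.096912384033203), 0.19580118358135223)]
plate top [[561.6 -28.7  10. ]
 [429.  -30.3  10. ]
 [428.6  25.9  10. ]]
plate side [[567.8  32.5  10. ]
 [433.2  29.3  10. ]
 [569.  -23.1  10. ]]
0 foll [499.4   3.3] flT [[540.1, 27.3], [544.4, -15.0], [459.5, 25.9], [462.6, -17.2]] flS [[520.7, -24.6], [510.7, 17.2], [437.2, -31.7], [430.9, 15.4]]
10 foll [497.6   1.2] flT [[537.8, 24.9], [542.1, -16.9], [458.2, 23.5], [461.2, -19.1]] flS [[535.3, -17.5], [525.6, 23.3], [454.0, -24.4], [447.9, 21.5]]
20 foll [495.8  -0.9] flT [[535.5, 22.5], [539.8, -18.8], [456.8, 21.1], [459.8, -21.0]] flS [[550.0, -10.3], [540.6, 29.3], [470.8, -17.0], [464.8, 27.6]]
```

```bash
cat >> h.py <<'E'
def togo(x,y,z,yaw):
    "shift (0.1 m) and turn (rev) in tool axes from the measured pose to world target, yaw of tool x in deg"
    s=sense();q=s['ee_rot'];r=R.from_quat([q[1],q[2],q[3],q[0]])
    d=r.inv().apply(np.array([x,y,z])-s['tcp_pos'])/100
    best=min(((r.inv()*R.from_euler('z',a,degrees=True)*R.from_quat([1,0,0,0])).as_rotvec()/2/np.pi for a in(yaw,yaw+180)),key=np.linalg.norm)
    print('t',round(s['time'],2),'tcp',s['tcp_pos'].round(1),'F',s['ft_force'].round(1),'w',round(s['grip_width'],3),'gf',round(s['grip_force'],1),'\n shift',d.round(3),'turn',best.round(4))
E
python3 - <<'E'
from h import *
import cell
print([n for n in dir(cell) if n[0]!='_'], globals().get('hold_point_z'))
t=cv2.imread('pics/top0.png')
print(cassettes(t,[(350,205,373,252)],168))
togo(461.6,-215.5,120,-17)
E
python3 -m pendant '[[[0.4,-0.35,0],[0,0,0]],[[0.7,-0.6,0],[0,0,0]],[[0.94,-0.82,0],[0,0,0]]]' 1 60
python3 -m pendant '[[[0.4,-0.35,0],[0,0,0]],[[0.7,-0.6,0],[0,0,0]],[[0.94,-0.82,0],[0,0,0]]]'
python3 -m pendant '[[[0.4,-0.35,0],[0,0,0]],[[0.7,-0.6,0],[0,0,0]],[[0.94,-0.82,0],[0,0,0]]]'
python3 -m pendant '[[[0.4,-0.35,0.2],[0,0,0.023]],[[0.7,-0.6,0.4],[0,0,0.046]],[[0.94,-0.82,0.7],[0,0,0.07]],[[0.94,-0.82,0.9],[0,0,0.0958]],[[0.94,-0.82,0.9],[0,0,0.0958]],[[0.94,-0.82,0.9],[0,0,0.0958]]]'
python3 - <<'E'
from h import *
togo(461.6,-215.5,4,-17)
E
```

```text
['IKError', 'capture', 'get_calibration', 'hold_point_z', 'job_done', 'sense'] 18.700000000000003
[((461.328125, -373.34130859375), (72.9458236694336, 27.015789031982422), 0.6963456869125366)]
t 0.1 tcp [ 202.5 -643.7  230.6] F [ 0.4  0.4 -0.4] w 1.003 gf 0.0 
 shift [ 3.757 -3.306  1.11 ] turn [-0.0002  0.0001  0.0957]
time: 0.4
tcp_pos: [268.4, -535.7, 230.8]
ee_rot: [-0.0, 0.988, 0.152, 0.0]
ft_force: [0.2, 0.4, 1.2]
grip_width: 0.998
grip_force: 0.0
time: 0.7
tcp_pos: [333.5, -429.0, 231.2]
ee_rot: [-0.0, 0.988, 0.152, 0.0]
ft_force: [-0.4, -0.8, 0.7]
grip_width: 0.999
grip_force: 0.0
time: 1.0
tcp_pos: [398.6, -322.5, 231.2]
ee_rot: [-0.0, 0.988, 0.152, 0.0]
ft_force: [0.3, -0.9, 0.3]
grip_width: 0.997
grip_force: 0.0
time: 1.6
tcp_pos: [462.6, -217.6, 140.5]
ee_rot: [-0.0, 0.989, -0.148, -0.001]
ft_force: [-0.0, -0.7, -0.5]
grip_width: 1.001
grip_force: 0.0
t 1.6 tcp [ 462.6 -217.6  140.5] F [-0.  -0.7 -0.5] w 1.001 gf 0.0 
 shift [-0.014 -0.017  1.365] turn [-0.      0.0002 -0.    ]
```

```bash

python3 -m pendant '[[[-0.01,-0.015,0.4],[0,0,0]],[[-0.014,-0.017,0.8],[0,0,0]],[[-0.014,-0.017,1.0],[0,0,0]],[[-0.014,-0.017,1.0],[0,0,0]]]'
python3 -m pendant '[[[0,0,0.2],[0,0,0]],[[0,0,0.3],[0,0,0]],[[0,0,0.37],[0,0,0]],[[0,0,0.37],[0,0,0]]]'
python3 - <<'E'
from h import *
togo(461.6,-215.5,2.5,-17)
E
```

```text
time: 2.0
tcp_pos: [460.6, -215.7, 38.9]
ee_rot: [-0.001, 0.989, -0.148, -0.002]
ft_force: [-0.5, -0.2, -0.5]
grip_width: 0.999
grip_force: 0.0
time: 2.4
tcp_pos: [461.9, -216.2, 4.3]
ee_rot: [-0.0, 0.989, -0.148, -0.0]
ft_force: [0.8, -0.0, 0.6]
grip_width: 0.999
grip_force: 0.0
t 2.4 tcp [ 461.9 -216.2    4.3] F [ 0.8 -0.   0.6] w 0.999 gf 0.0 
 shift [-0.005 -0.006  0.018] turn [-0.      0.0001 -0.    ]
```

```bash

python3 -m pendant '[[[0,0,0.015],[0,0,0]],[[0,0,0.015],[0,0,0]],[[0,0,0.015],[0,0,0]],[[0,0,0.015],[0,0,0]],[[0,0,0.015],[0,0,0]],[[0,0,0.015],[0,0,0]],[[0,0,0.015],[0,0,0]],[[0,0,0.015],[0,0,0]]]' -1 60
python3 -m pendant '[[[0,0,-0.3],[0,0,0]],[[0,0,-0.7],[0,0,0]],[[0,0,-1],[0,0,0]],[[0,0,-1],[0,0,0]]]'
python3 -m pendant '[[[0,0,-0.4],[0,0,-0.02]],[[0,0,-0.7],[0,0,-0.04]],[[0,0,-1],[0,0,-0.047]],[[0,0,-1],[0,0,-0.047]],[[0,0,-1],[0,0,-0.047]]]'
python3 - <<'E'
from h import *
togo(497,0,200,0)
E
```

```text
time: 3.2
tcp_pos: [462.3, -216.3, 3.4]
ee_rot: [0.0, 0.989, -0.148, 0.0]
ft_force: [-0.2, 0.4, 6.0]
grip_width: 0.312
grip_force: 60.0
time: 3.6
tcp_pos: [463.5, -217.0, 107.3]
ee_rot: [0.001, 0.989, -0.148, 0.003]
ft_force: [-0.4, -0.3, 0.1]
grip_width: 0.309
grip_force: 59.2
time: 4.1
tcp_pos: [462.0, -216.2, 202.4]
ee_rot: [0.0, 1.0, -0.001, 0.0]
ft_force: [-0.1, -0.1, -0.8]
grip_width: 0.307
grip_force: 59.3
t 4.1 tcp [ 462.  -216.2  202.4] F [-0.1 -0.1 -0.8] w 0.307 gf 59.3 
 shift [ 0.345 -2.162  0.024] turn [ 0.     -0.     -0.0004]
```

```bash

python3 -m pendant '[[[0.1,-0.5,0],[0,0,0]],[[0.2,-1,0],[0,0,0]],[[0.2,-1,0],[0,0,0]]]'
python3 -m pendant '[[[0.1,-0.5,0],[0,0,0]],[[0.15,-1,0.05],[0,0,0]],[[0.15,-1.0,0.05],[0,0,0]]]'
python3 -m pendant '[[[0,-0.16,0.05],[0,0,0]],[[0,-0.16,0.15],[0,0,0]],[[0,-0.16,0.15],[0,0,0]],[[0,-0.16,0.15],[0,0,0]]]'
python3 - <<'E'
from h import *
togo(497,0,150,0)
t=capture('top');s=capture('side')
cv2.imwrite('pics/t1.png',t);cv2.imwrite('pics/s1.png',s)
a=cv2.resize(t[150:260,140:250],(400,400),interpolation=cv2.INTER_CUBIC)
b=cv2.resize(s[150:290,300:408],(463,600),interpolation=cv2.INTER_CUBIC)
c=np.zeros((600,800,3),np.uint8)
c[:400,:337]=cv2.resize(a,(337,400));c[:,337:]=b
a=cv2.resize(t[172:250,170:250],(337,329),interpolation=cv2.INTER_CUBIC);c[:400]*=1;c[:400,:337]=0;c[:329,:337]=a
cv2.imwrite('pics/c1.png',c)
print(t[172:250,170:250].shape)
E
```

```text
time: 4.4
tcp_pos: [482.3, -112.0, 201.0]
ee_rot: [-0.001, 1.0, 0.001, -0.001]
ft_force: [0.2, -0.1, -0.5]
grip_width: 0.309
grip_force: 59.4
time: 4.7
tcp_pos: [496.9, -12.1, 195.5]
ee_rot: [-0.001, 1.0, 0.001, -0.001]
ft_force: [0.2, -1.0, -0.6]
grip_width: 0.31
grip_force: 59.5
time: 5.1
tcp_pos: [497.1, -1.1, 182.0]
ee_rot: [0.0, 1.0, -0.001, -0.001]
ft_force: [1.3, -0.6, 0.1]
grip_width: 0.31
grip_force: 59.5
t 5.1 tcp [497.1  -1.1 182. ] F [ 1.3 -0.6  0.1] w 0.31 gf 59.5 
 shift [-0.    -0.011  0.32 ] turn [ 0.      0.0002 -0.0004]
(78, 80, 3)
```

View pics/c1.png

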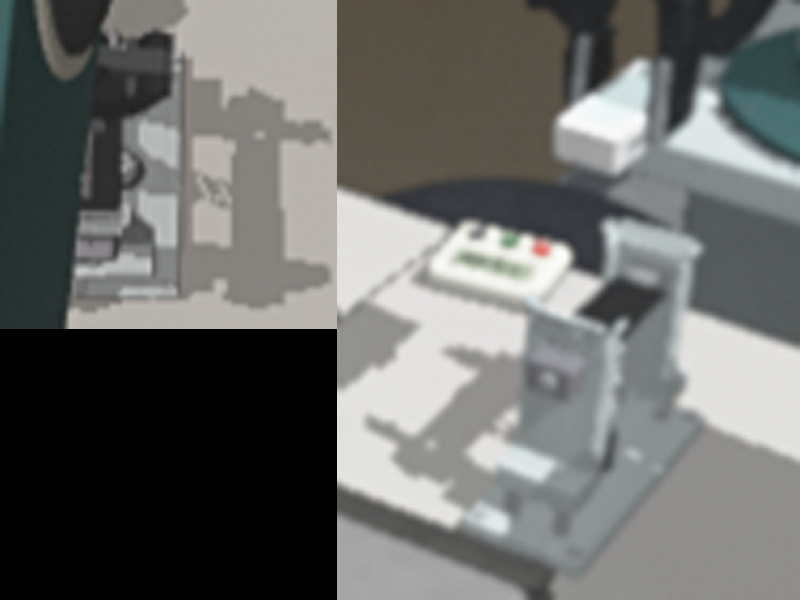

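The side view shows the held cassette's near end face with bottom corners at about (351.1,186.9) and (367.2,190.1), level in the fingers above and beyond the magazine mouth. The arm hides the top view.

```bash
python3 - <<'E'
from h import *
C=lambda u,v:(300+(u-337)/4.287-.4,150+v/4.287-.4)
print('cass bottom front',plane('side',[C(556,158),C(625,173)],178.6).round(1))
print('cass top front',plane('side',[C(556,118),C(627,138)],194.6).round(1))
print('plate',plane('side',[C(573,573),C(700,423),C(463,528)],10).round(1).tolist())
for h in(10,15,20): print(h,plane('side',[C(527,298),C(623,322),C(604,222),C(702,246)],100+h)[:,:2].round(1).tolist())
for h in(10,15,20):
  P=[[497+a,b,100+h] for a in(43,-43) for b in(-22,22)]
  q=proj('side',P);print(h,((q-[300,150]+.4)*4.287+[337,0]).round(0).tolist(),'top',((proj('top',P)-[170,172]+.4)*7.5).round(0).tolist())
E
```

```text
cass bottom front [[533.3 -13.1 178.6]
 [528.2  14.9 178.6]]
cass top front [[530.8 -16.1 194.6]
 [529.8  14.6 194.6]]
plate [[569.4, 31.7, 10.0], [436.3, 30.0, 10.0], [571.7, -21.0, 10.0]]
10 [[533.6, -19.8], [526.2, 21.3], [454.1, -23.7], [447.3, 21.5]]
15 [[541.0, -16.2], [533.6, 24.4], [462.5, -20.1], [455.8, 24.6]]
20 [[548.3, -12.6], [541.1, 27.5], [470.9, -16.4], [464.3, 27.6]]
10 [[515.0, 303.0], [609.0, 337.0], [607.0, 223.0], [697.0, 252.0]] top [[246.0, 93.0], [89.0, 92.0], [235.0, 401.0], [75.0, 400.0]]
15 [[516.0, 293.0], [611.0, 327.0], [609.0, 213.0], [698.0, 243.0]] top [[243.0, 88.0], [85.0, 88.0], [231.0, 399.0], [71.0, 398.0]]
20 [[517.0, 282.0], [612.0, 316.0], [610.0, 204.0], [700.0, 233.0]] top [[240.0, 84.0], [80.0, 84.0], [228.0, 396.0], [66.0, 395.0]]
```

```bash

python3 -m pendant '[[[0,-0.01,0.25],[0,0,0]],[[0,-0.01,0.5],[0,0,0]],[[0,-0.01,0.52],[0,0,0]],[[0,-0.01,0.52],[0,0,0]],[[0,-0.01,0.52],[0,0,0]]]'
python3 - <<'E'
from h import *
togo(497,0,120,0)
s=capture('side');t=capture('top')
cv2.imwrite('pics/s2.png',s);cv2.imwrite('pics/t2.png',t)
b=cv2.resize(s[180:260,330:400],(525,600),interpolation=cv2.INTER_CUBIC)
cv2.imwrite('pics/c2.png',b)
E
```

```text
time: 5.7
tcp_pos: [497.9, 0.6, 132.4]
ee_rot: [0.0, 1.0, -0.001, 0.001]
ft_force: [0.1, 0.5, -0.6]
grip_width: 0.308
grip_force: 59.5
t 5.7 tcp [497.9   0.6 132.4] F [ 0.1  0.5 -0.6] w 0.308 gf 59.5 
 shift [-0.009  0.006  0.124] turn [ 0.     -0.0003 -0.0003]
```

View pics/c2.png

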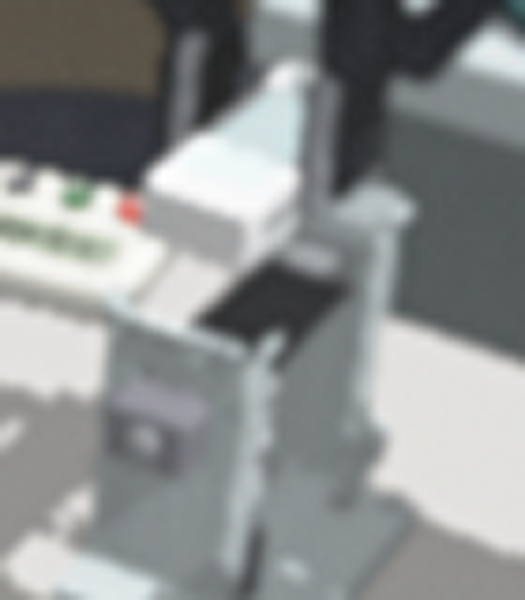

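Side close-up: the cassette's near bottom corners are at about (349.7,210) and (362.4,215), just above the magazine. The near flare edge runs (344,219.7)–(362.7,227.5).

```bash
python3 - <<'E'
from h import *
C=lambda u,v:(330+u/7.5-.4,180+v/7.5-.4)
print('cass bottom front',plane('side',[C(148,226),C(243,262)],129).round(1).tolist(),'top',plane('side',[C(148,188),C(245,220),C(300,180)],145).round(1).tolist())
for h in(14,17,20):
  print(h,'flare',plane('side',[C(103,297),C(246,357),C(412,210)],100+h)[:,:2].round(1).tolist(),'follower',plane('side',[C(200,318),C(262,265),C(350,290)],78+h)[:,:2].round(1).tolist())
E
```

```text
cass bottom front [[527.5, -13.9, 129.0], [528.8, 11.9, 129.0]] top [[537.0, -10.5, 145.0], [536.6, 14.5, 145.0], [511.8, 16.4, 145.0]]
14 flare [[540.4, -17.6], [543.6, 21.9], [456.5, 24.6]] follower [[502.1, -9.1], [469.4, -8.2], [467.0, 15.4]]
17 flare [[544.8, -15.5], [548.0, 23.8], [461.6, 26.4]] follower [[506.6, -7.2], [474.1, -6.3], [471.7, 17.2]]
20 flare [[549.2, -13.3], [552.4, 25.6], [466.7, 28.3]] follower [[511.0, -5.2], [478.8, -4.3], [476.4, 19.0]]
```

```bash
python3 - <<'E'
from h import *
s=cv2.imread('pics/side0.png')
t=cv2.imread('pics/top0.png')
def rect(n,img,box,th,z):
    x0,y0,x1,y1=box;m=(img[y0:y1,x0:x1].min(2)>th).astype(np.uint8)
    cs,_=cv2.findContours(m,cv2.RETR_EXTERNAL,cv2.CHAIN_APPROX_NONE);c=max(cs,key=cv2.contourArea)+[x0,y0]
    return cv2.minAreaRect(plane(n,c.reshape(-1,2),z)[:,:2].astype(np.float32))
print(s[216,255:310].min(1)); print(s[197,210:255].min(1))
for th in(215,222,228,234):
    for b in((262,205,302,228),(214,186,248,208)):
        try: r=rect('side',s,b,th,16); print(th,[np.round(v,1) for v in r])
        except ValueError: pass
for th in(180,200): print('timer top',rect('top',t,(234,252,272,288),th,20),)
for th in(222,232): print('timer side',rect('side',s,(316,198,358,222),th,20))
m=(t[180:232,178:212].max(2)<60).astype(np.uint8)
cs,_=cv2.findContours(m,cv2.RETR_EXTERNAL,cv2.CHAIN_APPROX_NONE);c=max(cs,key=cv2.contourArea)+[178,180]
for h in (10,17):print('foll top',cv2.minAreaRect(plane('top',c.reshape(-1,2),78+h)[:,:2].astype(np.float32)))
E
```

```text
[221 221 220 221 220 221 221 221 221 222 227 238 246 247 246 244 240 239
 239 239 239 239 239 239 240 241 242 242 243 244 241 237 237 233 225 221
 210 201 196 196 206 220 224 222 221 220 220 220 220 220 221 221 219 208
 195]
[220 221 221 220 221 220 221 226 233 240 243 243 242 241 239 239 238 239
 240 241 242 239 237 233 228 220 202 189 184 188 198 212 218 220 220 220
 221 220 221 220 221 221 221 220 220]
215 [array([ 467.3, -208.8]), array([96.4, 93.2]), np.float64(37.2)]
215 [array([ 470.6, -367.3]), array([114.6,  85.8]), np.float64(40.8)]
222 [array([ 465.3, -208.6]), array([52.2, 87.2]), np.float64(72.8)]
222 [array([ 458.7, -373. ]), array([84. , 36.7]), np.float64(0.8)]
228 [array([ 460.8, -213.3]), array([33.8, 75.5]), np.float64(73.3)]
228 [array([ 460.2, -371.6]), array([78.3, 32.3]), np.float64(1.6)]
234 [array([ 467.6, -215.3]), array([30.4, 60. ]), np.float64(72.4)]
234 [array([ 461.9, -371.2]), array([73.2, 28.9]), np.float64(1.5)]
timer top ((346.8479309082031, -141.76144409179688), (0.0, 0.0), 0.0)Traceback (most recent call last):
  File "<stdin>", line 13, in <module>
  File "<stdin>", line 6, in rect
ValueError: max() iterable argument is empty
```

```bash

python3 -m pendant '[[[0.02,-0.01,0.05],[0,0,0]],[[0.02,-0.01,0.08],[0,0,0]],[[0.02,-0.01,0.08],[0,0,0]]]'
python3 -m pendant '[[[0,0,0.02],[0,0,0]],[[0,0,0.04],[0,0,0]],[[0,0,0.04],[0,0,0]]]'
python3 -m pendant '[[[0,0,0.02],[0,0,0]],[[0,0,0.03],[0,0,0]],[[0,0,0.03],[0,0,0]]]'
python3 - <<'E'
from h import *
t=cv2.imread('pics/top0.png')
m=(t[180:232,178:212].max(2)<60).astype(np.uint8)
cs,_=cv2.findContours(m,cv2.RETR_EXTERNAL,cv2.CHAIN_APPROX_NONE);c=max(cs,key=cv2.contourArea)+[178,180]
for h in (10,17):print('foll top',cv2.minAreaRect(plane('top',c.reshape(-1,2),78+h)[:,:2].astype(np.float32)))
togo(500,1.5,100,0)
E
```

```text
time: 6.1
tcp_pos: [499.2, 1.9, 122.2]
ee_rot: [-0.0, 1.0, -0.001, -0.0]
ft_force: [0.4, -0.1, -1.0]
grip_width: 0.313
grip_force: 59.5
time: 6.4
tcp_pos: [499.2, 1.8, 118.5]
ee_rot: [-0.0, 1.0, -0.001, -0.0]
ft_force: [0.1, -1.2, -0.6]
grip_width: 0.312
grip_force: 59.5
time: 6.7
tcp_pos: [499.3, 1.8, 115.6]
ee_rot: [-0.0, 1.0, -0.001, -0.0]
ft_force: [0.5, 0.3, 0.3]
grip_width: 0.304
grip_force: 59.5
foll top ((497.54144287109375, 1.4405851364135742), (64.29257202148438, 25.856487274169922), 0.32657015323638916)
foll top ((496.30902099609375, -0.0284271240234375), (63.78873062133789, 25.65386199951172), 0.3265689015388489)
t 6.7 tcp [499.3   1.8 115.6] F [0.5 0.3 0.3] w 0.304 gf 59.5 
 shift [0.007 0.003 0.156] turn [-0.      0.     -0.0003]
```

```bash

for i in 1 2; do python3 -m pendant '[[[0,0,0.02],[0,0,0]],[[0,0,0.03],[0,0,0]],[[0,0,0.03],[0,0,0]]]' | grep -E "tcp|ft"; done
```

```text
tcp_pos: [499.3, 1.8, 112.6]
ft_force: [-0.4, -0.2, 0.8]
tcp_pos: [499.2, 1.8, 109.6]
ft_force: [-0.2, 1.0, 0.3]
```

```bash

for i in 1 2; do python3 -m pendant '[[[0,0,0.02],[0,0,0]],[[0,0,0.02],[0,0,0]]]' | grep -E "tcp|ft"; done
```

```text
tcp_pos: [499.3, 1.8, 107.6]
ft_force: [0.6, -0.1, -0.5]
tcp_pos: [499.3, 1.8, 105.5]
ft_force: [-0.2, 0.6, -0.3]
```

```bash
python3 - <<'E'
from h import *
s=capture('side');cv2.imwrite('pics/c3.png',cv2.resize(s[180:260,330:400],(525,600),interpolation=cv2.INTER_CUBIC))
E
```

```text
(no output)
```

View pics/c3.png

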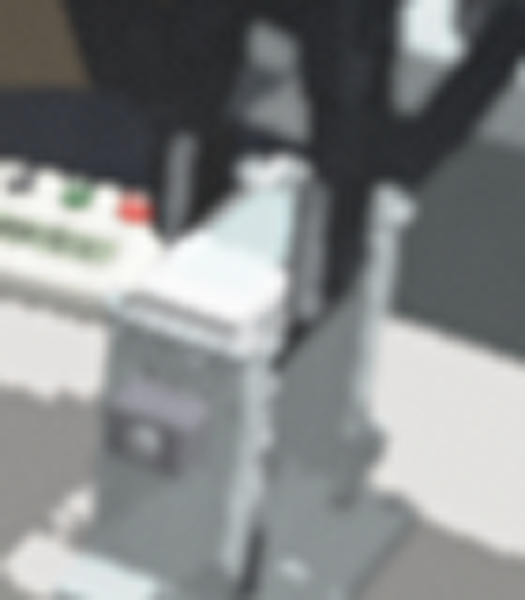

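The cassette has entered the flares: its top near corners are at about (346.5,219) and (366,218), between the near flare's tips, with no contact force. I'll continue down.

```bash

for i in 1 2 3; do python3 -m pendant '[[[0,0,0.02],[0,0,0]],[[0,0,0.02],[0,0,0]]]' | grep -E "tcp|ft"; done
```

```text
tcp_pos: [499.3, 1.8, 103.5]
ft_force: [0.2, 0.8, -0.2]
tcp_pos: [499.3, 1.8, 101.5]
ft_force: [0.8, -0.5, 0.7]
tcp_pos: [499.3, 1.8, 99.5]
ft_force: [0.3, -0.9, -1.0]
```

```bash

for i in 1 2 3; do python3 -m pendant '[[[0,0,0.02],[0,0,0]],[[0,0,0.02],[0,0,0]]]' | grep -E "tcp|ft"; done
```

```text
tcp_pos: [499.3, 1.8, 97.5]
ft_force: [-0.4, -0.4, 0.2]
tcp_pos: [499.2, 1.8, 95.7]
ft_force: [-2.3, 0.2, 1.3]
tcp_pos: [499.3, 1.8, 93.7]
ft_force: [-1.1, 0.1, 2.4]
```

```bash

for i in 1 2 3; do python3 -m pendant '[[[0,0,0.02],[0,0,0]],[[0,0,0.02],[0,0,0]]]' | grep -E "tcp|ft"; done
```

```text
tcp_pos: [499.5, 1.8, 91.9]
ft_force: [-1.2, -0.1, 4.0]
tcp_pos: [499.6, 1.8, 89.9]
ft_force: [-0.9, -0.6, 2.9]
tcp_pos: [499.4, 1.8, 87.7]
ft_force: [0.2, 0.0, 1.7]
```

```bash

for i in 1 2 3 4; do python3 -m pendant '[[[0,0,0.02],[0,0,0]],[[0,0,0.02],[0,0,0]]]' | grep -E "tcp|ft"; done
```

```text
tcp_pos: [499.4, 1.8, 85.5]
ft_force: [0.5, -0.3, 0.6]
tcp_pos: [499.3, 1.8, 83.5]
ft_force: [0.6, 0.3, 1.2]
tcp_pos: [499.3, 1.8, 81.5]
ft_force: [1.1, 0.7, 1.8]
tcp_pos: [499.3, 1.8, 79.5]
ft_force: [0.2, 0.1, 1.0]
```

```bash

for i in 1 2 3; do python3 -m pendant '[[[0,0,0.02],[0,0,0]],[[0,0,0.02],[0,0,0]]]' | grep -E "tcp|ft"; done
python3 - <<'E'
from h import *
s=capture('side');cv2.imwrite('pics/c4.png',cv2.resize(s[180:260,330:400],(525,600),interpolation=cv2.INTER_CUBIC)); print(sense()['grip_width'])
E
```

```text
tcp_pos: [499.3, 1.8, 77.5]
ft_force: [0.6, 0.4, 1.9]
tcp_pos: [499.3, 1.8, 75.5]
ft_force: [1.2, 0.8, 2.1]
tcp_pos: [499.2, 1.8, 73.3]
ft_force: [0.7, -1.0, -0.6]
0.30555556108645293
```

View pics/c4.png

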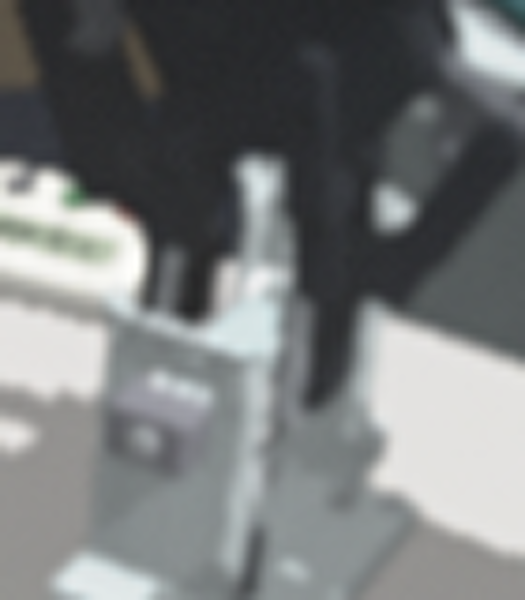

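The side view shows the cassette down between the walls, still gripped. White is now visible in the lip slot at about (354,231), so the lip has moved.

```bash

for i in 1 2 3; do python3 -m pendant '[[[0,0,0.02],[0,0,0]],[[0,0,0.02],[0,0,0]]]' | grep -E "tcp|ft|gr"; done
```

```text
tcp_pos: [499.3, 1.8, 71.7]
ft_force: [-0.5, -0.9, 2.9]
grip_width: 0.305
grip_force: 60.0
tcp_pos: [499.4, 1.8, 69.7]
ft_force: [-0.1, 0.4, 4.1]
grip_width: 0.311
grip_force: 60.0
tcp_pos: [499.4, 1.8, 67.7]
ft_force: [0.4, -0.3, 4.6]
grip_width: 0.312
grip_force: 60.0
```

```bash

for i in 1 2 3; do python3 -m pendant '[[[0,0,0.02],[0,0,0]],[[0,0,0.02],[0,0,0]]]' | grep -E "tcp|ft"; done
```

```text
tcp_pos: [499.4, 1.8, 65.6]
ft_force: [0.1, -0.6, 4.0]
tcp_pos: [499.4, 1.8, 63.6]
ft_force: [0.6, -0.7, 4.4]
tcp_pos: [499.4, 1.8, 61.7]
ft_force: [0.3, -0.3, 4.9]
```

```bash

for i in 1 2 3 4; do python3 -m pendant '[[[0,0,0.015],[0,0,0]],[[0,0,0.015],[0,0,0]]]' | grep -E "tcp|ft"; done
```

```text
tcp_pos: [499.4, 1.8, 60.3]
ft_force: [1.0, 0.3, 4.7]
tcp_pos: [499.4, 1.8, 58.8]
ft_force: [0.7, 0.0, 5.7]
tcp_pos: [499.4, 1.8, 57.4]
ft_force: [0.3, -1.1, 3.7]
tcp_pos: [499.4, 1.8, 55.9]
ft_force: [0.5, 0.1, 5.4]
```

```bash

for i in 1 2; do python3 -m pendant '[[[0,0,0.01],[0,0,0]],[[0,0,0.01],[0,0,0]]]' | grep -E "tcp|ft"; done
```

```text
tcp_pos: [499.4, 1.8, 55.0]
ft_force: [-0.0, -0.2, 4.6]
tcp_pos: [499.4, 1.8, 53.9]
ft_force: [0.1, -0.2, 5.2]
```

```bash

for i in 1 2 3 4 5; do python3 -m pendant '[[[0,0,-0.03],[0,0,0]],[[0,0,-0.03],[0,0,0]]]' - 30| grep -E "tcp|ft"; done
```

```text
tcp_pos: [499.4, 1.8, 57.4]
ft_force: [-0.9, -0.2, 5.0]
tcp_pos: [499.4, 1.8, 60.4]
ft_force: [-0.7, 0.4, 4.7]
tcp_pos: [499.4, 1.8, 63.4]
ft_force: [-0.4, -0.9, 5.1]
tcp_pos: [499.4, 1.8, 66.4]
ft_force: [-0.2, -0.6, 3.3]
tcp_pos: [499.4, 1.8, 69.2]
ft_force: [-1.1, -0.6, 4.8]
```

```bash

for i in 1 2 3 4; do python3 -m pendant '[[[0,0,-0.01],[0,0,0]],[[0,0,-0.01],[0,0,0]]]' | grep -E "tcp|ft"; done
```

```text
tcp_pos: [499.3, 1.8, 69.9]
ft_force: [1.0, 0.2, 3.8]
tcp_pos: [499.3, 1.8, 70.9]
ft_force: [-0.2, -0.3, 4.9]
tcp_pos: [499.3, 1.8, 71.8]
ft_force: [1.4, -0.1, 3.9]
tcp_pos: [499.1, 1.8, 72.1]
ft_force: [4.0, -0.7, -5.9]
```

The lips caught the cassette at TCP z≈72, so it has snapped in and the tower is about 14.5 mm up. I'll release it and fetch the second one.

```bash

python3 -m pendant '[[[0,0,0.005],[0,0,0]],[[0,0,0.005],[0,0,0]],[[0,0,0.005],[0,0,0]],[[0,0,0.005],[0,0,0]],[[0,0,0.005],[0,0,0]],[[0,0,0.005],[0,0,0]],[[0,0,0.005],[0,0,0]]]' 1 60
python3 -m pendant '[[[0,0,-0.2],[0,0,0]],[[0,0,-0.6],[0,0,0]],[[0,0,-1],[0,0,0]],[[0,0,-1],[0,0,0]]]'
python3 -m pendant '[[[0,0.4,-0.1],[0,0,0]],[[-0.1,0.8,-0.1],[0,0,0]],[[-0.1,1,-0.1],[0,0,0]]]'
python3 -m pendant '[[[-0.1,0.5,0],[0,0,0]],[[-0.1,1,0],[0,0,0]],[[-0.1,1,0],[0,0,0]]]'
python3 -m pendant '[[[-0.1,0.5,0],[0,0,0]],[[-0.1,1,0],[0,0,0]],[[-0.1,1,0],[0,0,0]],[[-0.1,1,0],[0,0,0]]]'
python3 - <<'E'
from h import *
togo(461.5,-372.5,3.4,1)
t=capture('top');s=capture('side')
c=np.zeros((600,800,3),np.uint8)
c[:,:400]=cv2.resize(t[172:250,170:222],(400,600),interpolation=cv2.INTER_CUBIC)
c[:,400:]=cv2.resize(s[190:280,335:395],(400,600),interpolation=cv2.INTER_CUBIC)
cv2.imwrite('pics/c5.png',c)
E
```

```text
time: 15.9
tcp_pos: [499.3, 1.8, 72.3]
ee_rot: [-0.0, 1.0, -0.001, -0.0]
ft_force: [-0.9, -0.3, -0.1]
grip_width: 1.001
grip_force: 0.0
time: 16.3
tcp_pos: [501.1, 1.7, 178.0]
ee_rot: [0.0, 1.0, -0.001, 0.004]
ft_force: [1.1, -0.2, 0.0]
grip_width: 0.995
grip_force: 0.0
time: 16.6
tcp_pos: [488.5, -100.3, 182.4]
ee_rot: [0.0, 1.0, -0.001, 0.0]
ft_force: [-0.1, 0.6, -1.0]
grip_width: 1.0
grip_force: 0.0
time: 16.9
tcp_pos: [478.2, -202.5, 181.8]
ee_rot: [0.0, 1.0, -0.003, -0.0]
ft_force: [0.1, 0.7, 0.2]
grip_width: 0.998
grip_force: 0.0
time: 17.3
tcp_pos: [468.6, -298.6, 181.6]
ee_rot: [-0.0, 1.0, -0.002, -0.0]
ft_force: [-0.1, 0.4, 0.6]
grip_width: 1.0
grip_force: 0.0
t 17.3 tcp [ 468.6 -298.6  181.6] F [-0.1  0.4  0.6] w 1.0 gf 0.0 
 shift [-0.067  0.741  1.782] turn [-0.0001  0.0001 -0.0033]
```

View pics/c5.png

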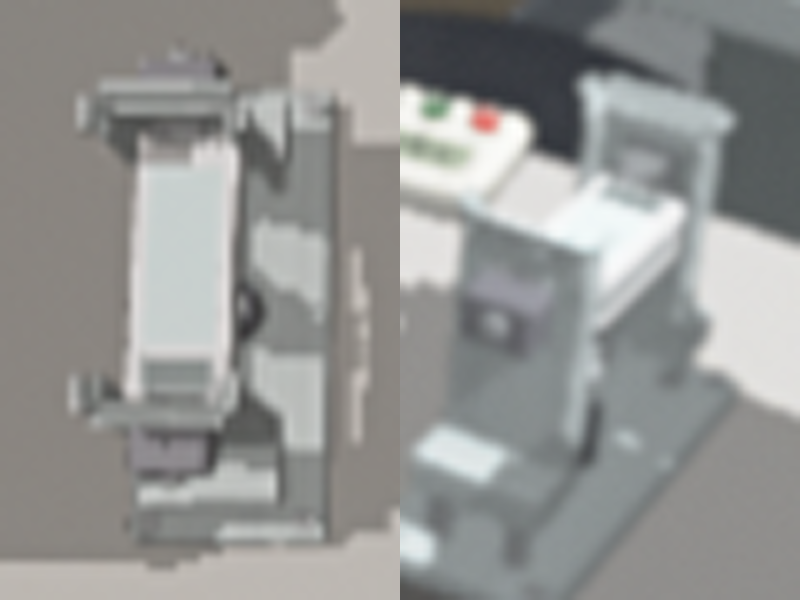

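The first cassette lies white and level in the tower, top view about (194,208), with both lips over its ends. Now the second one.

```bash

python3 -m pendant '[[[-0.03,0.4,0.3],[0,0,-0.002]],[[-0.062,0.747,0.6],[0,0,-0.003]],[[-0.062,0.747,0.9],[0,0,-0.003]],[[-0.062,0.747,1.0],[0,0,-0.003]],[[-0.062,0.747,1.0],[0,0,-0.003]]]'
python3 -m pendant '[[[0,0,0.3],[0,0,0]],[[0,0,0.6],[0,0,0]],[[0,0,0.76],[0,0,0]],[[0,0,0.76],[0,0,0]],[[0,0,0.76],[0,0,0]]]'
python3 - <<'E'
from h import *
togo(462.2,-373,3.4,1)
E
```

```text
time: 17.9
tcp_pos: [462.4, -371.3, 81.3]
ee_rot: [-0.001, 1.0, 0.009, -0.001]
ft_force: [0.1, 0.7, 0.4]
grip_width: 1.003
grip_force: 0.0
time: 18.4
tcp_pos: [463.3, -373.0, 8.1]
ee_rot: [0.001, 1.0, 0.009, 0.001]
ft_force: [-0.5, 0.3, 0.7]
grip_width: 0.998
grip_force: 0.0
t 18.4 tcp [ 463.3 -373.     8.1] F [-0.5  0.3  0.7] w 0.998 gf 0.0 
 shift [-0.011  0.     0.046] turn [ 0.0002 -0.0002  0.    ]
```

```bash

python3 -m pendant '[[[-0.01,0,0.03],[0,0,0]],[[-0.01,0,0.043],[0,0,0]],[[-0.01,0,0.043],[0,0,0]],[[-0.01,0,0.043],[0,0,0]]]'
python3 -m pendant '[[[0,0,0],[0,0,0]],[[0,0,0],[0,0,0]],[[0,0,0],[0,0,0]],[[0,0,0],[0,0,0]],[[0,0,0],[0,0,0]],[[0,0,0],[0,0,0]],[[0,0,0],[0,0,0]],[[0,0,0],[0,0,0]]]' -1 60
python3 -m pendant '[[[0,0,-0.3],[0,0,0]],[[0,0,-0.7],[0,0,0]],[[0,0,-1],[0,0,0.003]],[[0,0,-1],[0,0,0.003]]]'
python3 -m pendant '[[[0,0,-0.4],[0,0,0]],[[0,-0.4,-0.7],[0,0,0]],[[0.1,-0.8,-0.8],[0,0,0]],[[0.1,-1,-0.8],[0,0,0]]]'
python3 -m pendant '[[[0.05,-0.5,0],[0,0,0]],[[0.1,-1,0],[0,0,0]],[[0.1,-1,0],[0,0,0]]]'
python3 -m pendant '[[[0.05,-0.5,0],[0,0,0]],[[0.1,-1,0],[0,0,0]],[[0.1,-1,0],[0,0,0]],[[0.1,-1,0],[0,0,0]]]'
python3 - <<'E'
from h import *
togo(499.3,1.8,115,0)
E
```

```text
time: 18.8
tcp_pos: [461.6, -373.0, 2.4]
ee_rot: [0.0, 1.0, 0.008, 0.0]
ft_force: [-0.6, -0.7, -0.8]
grip_width: 1.001
grip_force: 0.0
time: 19.6
tcp_pos: [461.6, -373.0, 2.3]
ee_rot: [0.0, 1.0, 0.008, 0.0]
ft_force: [0.4, -1.5, 5.5]
grip_width: 0.309
grip_force: 60.5
time: 20.0
tcp_pos: [462.7, -373.9, 106.5]
ee_rot: [0.002, 1.0, -0.001, 0.002]
ft_force: [0.2, -0.7, -1.3]
grip_width: 0.308
grip_force: 59.9
time: 20.4
tcp_pos: [472.4, -270.9, 183.2]
ee_rot: [0.0, 1.0, -0.0, 0.001]
ft_force: [0.0, -1.1, -0.9]
grip_width: 0.307
grip_force: 59.9
time: 20.7
tcp_pos: [481.9, -168.5, 181.2]
ee_rot: [-0.001, 1.0, 0.001, -0.0]
ft_force: [-0.7, -0.6, -0.7]
grip_width: 0.305
grip_force: 59.9
time: 21.1
tcp_pos: [491.9, -72.2, 181.2]
ee_rot: [0.0, 1.0, 0.0, -0.0]
ft_force: [0.4, -0.6, 0.5]
grip_width: 0.307
grip_force: 59.9
t 21.1 tcp [491.9 -72.2 181.2] F [ 0.4 -0.6  0.5] w 0.307 gf 59.9 
 shift [ 0.075 -0.74   0.662] turn [0.     0.0001 0.0001]
```

```bash

python3 -m pendant '[[[0.04,-0.4,0],[0,0,0]],[[0.068,-0.74,0.2],[0,0,0]],[[0.068,-0.74,0.4],[0,0,0]],[[0.068,-0.74,0.64],[0,0,0]],[[0.068,-0.74,0.64],[0,0,0]],[[0.068,-0.74,0.64],[0,0,0]]]'
for i in 1 2 3; do python3 -m pendant '[[[0,0,0.02],[0,0,0]],[[0,0,0.04],[0,0,0]],[[0,0,0.04],[0,0,0]]]' | grep -E "tcp|ft"; done
```

```text
time: 21.7
tcp_pos: [498.9, 0.0, 118.1]
ee_rot: [0.0, 1.0, -0.002, -0.0]
ft_force: [0.3, -1.0, -0.2]
grip_width: 0.308
grip_force: 59.9
tcp_pos: [499.1, 0.9, 114.4]
ft_force: [-0.3, -0.5, -1.2]
tcp_pos: [498.8, 1.1, 109.7]
ft_force: [-0.7, 0.8, -0.9]
tcp_pos: [499.5, 1.2, 107.2]
ft_force: [-3.8, 1.6, 10.7]
```

```bash

python3 -m pendant '[[[0,0,-0.04],[0,0,0]],[[-0.015,-0.006,-0.04],[0,0,0]],[[-0.015,-0.006,-0.04],[0,0,0]],[[-0.015,-0.006,-0.04],[0,0,0]]]'| grep -E "tcp|ft"
for i in 1 2 3 ; do python3 -m pendant '[[[0,0,0.02],[0,0,0]],[[0,0,0.02],[0,0,0]]]' | grep -E "tcp|ft"; done
```

```text
tcp_pos: [497.3, 1.7, 109.7]
ft_force: [0.1, 0.6, -0.7]
tcp_pos: [497.3, 1.7, 107.5]
ft_force: [0.1, -0.7, -0.6]
tcp_pos: [497.3, 1.7, 105.6]
ft_force: [0.5, -0.6, 0.4]
tcp_pos: [497.3, 1.7, 103.7]
ft_force: [-0.3, -0.8, -1.2]
```

```bash

for i in 1 2 3 4 5; do python3 -m pendant '[[[0,0,0.02],[0,0,0]],[[0,0,0.02],[0,0,0]]]' | grep -E "tcp|ft"; done
```

```text
tcp_pos: [497.3, 1.7, 101.7]
ft_force: [0.2, 0.9, -0.9]
tcp_pos: [497.3, 1.7, 99.7]
ft_force: [-0.8, -0.1, -1.5]
tcp_pos: [497.4, 1.7, 97.7]
ft_force: [0.1, 0.3, -0.4]
tcp_pos: [497.3, 1.7, 95.7]
ft_force: [-0.3, -0.0, -0.2]
tcp_pos: [497.3, 1.7, 93.8]
ft_force: [-1.6, 0.4, 1.4]
```

```bash

for i in 1 2 3 4 5; do python3 -m pendant '[[[0,0,0.02],[0,0,0]],[[0,0,0.02],[0,0,0]]]' | grep -E "tcp|ft"; done
```

```text
tcp_pos: [497.6, 1.7, 92.1]
ft_force: [-0.1, -0.5, 3.2]
tcp_pos: [497.7, 1.7, 90.1]
ft_force: [1.1, -0.0, 1.0]
tcp_pos: [497.5, 1.7, 87.9]
ft_force: [2.1, 0.3, 1.0]
tcp_pos: [497.5, 1.7, 85.8]
ft_force: [1.4, -0.0, 1.6]
tcp_pos: [497.5, 1.7, 83.8]
ft_force: [2.0, -0.1, 2.1]
```

```bash

for i in 1 2 3 4; do python3 -m pendant '[[[0,0,0.02],[0,0,0]],[[0,0,0.02],[0,0,0]]]' | grep -E "tcp|ft"; done
```

```text
tcp_pos: [497.4, 1.7, 81.8]
ft_force: [1.3, -0.5, 2.5]
tcp_pos: [497.4, 1.7, 79.9]
ft_force: [2.3, 0.4, 2.2]
tcp_pos: [497.5, 1.7, 77.9]
ft_force: [1.6, 0.4, 2.1]
tcp_pos: [497.5, 1.7, 75.9]
ft_force: [1.9, -0.5, 2.9]
```

```bash

for i in 1 2 3 4; do python3 -m pendant '[[[0,0,0.01],[0,0,0]],[[0,0,0.01],[0,0,0]]]' | grep -E "tcp|ft"; done
```

```text
tcp_pos: [497.5, 1.7, 75.1]
ft_force: [2.5, -0.1, 3.8]
tcp_pos: [497.5, 1.7, 74.1]
ft_force: [-0.3, 0.3, 4.8]
tcp_pos: [497.5, 1.7, 73.1]
ft_force: [0.1, -1.3, 4.3]
tcp_pos: [497.4, 1.7, 71.9]
ft_force: [0.9, 0.3, 1.9]
```

```bash

for i in 1 2; do python3 -m pendant '[[[0,0,0.01],[0,0,0]],[[0,0,0.01],[0,0,0]]]' | grep -E "tcp|ft"; done
```

```text
tcp_pos: [497.3, 1.7, 70.7]
ft_force: [1.4, 0.2, 0.9]
tcp_pos: [497.4, 1.7, 70.0]
ft_force: [0.7, -0.2, 4.5]
```

```bash

python3 -m pendant '[[[0,0,0.008],[0,0,0]],[[0,0,0.008],[0,0,0]]]' | grep -E "tcp|ft"
python3 -m pendant '[[[0,0,0.005],[0,0,0]],[[0,0,0.005],[0,0,0]]]' | grep -E "tcp|ft"
```

```text
tcp_pos: [497.4, 1.7, 69.2]
ft_force: [0.5, 0.4, 5.0]
tcp_pos: [497.4, 1.7, 68.8]
ft_force: [-0.4, 1.0, 5.6]
```

Now a gentle pull up, still gripped, to confirm that the lips hold it.

```bash

python3 -m pendant '[[[0,0,-0.01],[0,0,0]],[[0,0,-0.01],[0,0,0]]]' - 30| grep -E "tcp|ft"
for i in 1 2 3; do python3 -m pendant '[[[0,0,-0.006],[0,0,0]],[[0,0,-0.006],[0,0,0]]]' | grep -E "tcp|ft"; done
```

```text
tcp_pos: [497.5, 1.7, 70.0]
ft_force: [-1.7, 0.4, 5.2]
tcp_pos: [497.4, 1.7, 70.5]
ft_force: [-1.1, 0.9, 5.2]
tcp_pos: [497.4, 1.7, 70.6]
ft_force: [0.5, 0.1, 0.3]
tcp_pos: [497.2, 1.7, 70.8]
ft_force: [4.9, 0.1, -8.6]
```

```bash

python3 -m pendant '[[[0,0,0.007],[0,0,0]],[[0,0,0.007],[0,0,0]]]'| grep -E "tcp|ft"
python3 -m pendant '[[[0,0,0],[0,0,0]],[[0,0,0],[0,0,0]],[[0,0,0],[0,0,0]],[[0,0,0],[0,0,0]],[[0,0,0],[0,0,0]],[[0,0,0],[0,0,0]],[[0,0,0],[0,0,0]],[[0,0,0],[0,0,0]]]' 1
python3 -m pendant '[[[0,0,-0.2],[0,0,0]],[[0,0,-0.6],[0,0,0]],[[0,0,-1],[0,0,0]],[[0,0,-1],[0,0,0]]]'
python3 -m pendant '[[[0,0.4,-0.1],[0,0,0]],[[-0.1,0.8,-0.1],[0,0,0]],[[-0.1,1,-0.1],[0,0,0]]]'
python3 -m pendant '[[[0,0.5,0],[0,0,0]],[[0,1,0],[0,0,0]],[[0,1,0],[0,0,0]],[[0,1,0],[0,0,0]]]'
python3 - <<'E'
from h import *
t=capture('top');s=capture('side')
c=np.zeros((600,800,3),np.uint8)
c[:,:400]=cv2.resize(t[172:250,170:222],(400,600),interpolation=cv2.INTER_CUBIC)
c[:,400:]=cv2.resize(s[190:280,335:395],(400,600),interpolation=cv2.INTER_CUBIC)
cv2.imwrite('pics/c6.png',c)
E
```

```text
tcp_pos: [497.3, 1.7, 70.7]
ft_force: [1.6, -0.4, -3.8]
time: 29.8
tcp_pos: [497.5, 1.7, 70.8]
ee_rot: [-0.0, 1.0, -0.001, 0.0]
ft_force: [0.4, -0.4, 0.3]
grip_width: 0.996
grip_force: 0.0
time: 30.2
tcp_pos: [499.3, 1.6, 176.5]
ee_rot: [0.0, 1.0, -0.001, 0.004]
ft_force: [-0.2, -0.4, -0.1]
grip_width: 0.995
grip_force: 0.0
time: 30.5
tcp_pos: [486.6, -100.4, 180.9]
ee_rot: [0.0, 1.0, -0.001, 0.0]
ft_force: [0.2, -0.4, -0.8]
grip_width: 0.999
grip_force: 0.0
time: 30.9
tcp_pos: [486.8, -199.1, 180.2]
ee_rot: [-0.0, 1.0, -0.002, -0.0]
ft_force: [0.3, 0.2, 0.1]
grip_width: 1.004
grip_force: 0.0
```

View pics/c6.png

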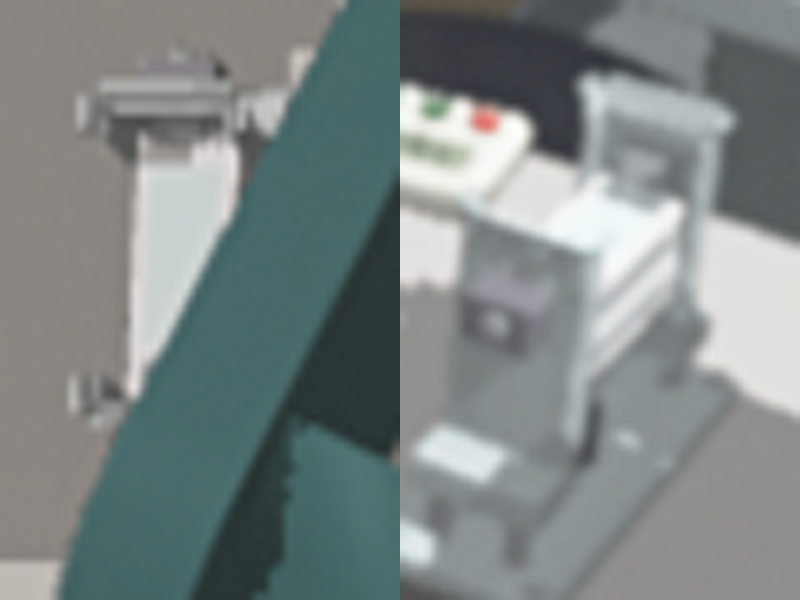

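The side view shows both cassettes stacked level in the tower, with the seam at about (372,232). The upper one's top is at the same height as the first one's was, under the lips.

```bash
python3 -c "
from cell import *
print(job_done())"
```

```text
the job is handed in; nothing more can be done
None
```

Both cassettes are stacked in the magazine and held under the lips, the gripper is clear of everything, and I handed the job in at about 31 s of the 64 s; it returned no verdict.

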